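# Tighten a ring nut with a tommy bar and switch the stand on

## Task

On the bench stand, the bearing's ring nut is loose: with the tommy bar in the nut's side holes turn it clockwise (seen from above) until it comes hard up against its stop; the guard posts stop the bar on the way, so pull it out and move it to another hole to go on. Then take the bar out, lay it down flat on the bench well away from the stand, and only after that flip the isolator's toggle over to its other side, on. Do not knock over or shift the small gear or the tape roll.

Things in the scene. Friction and masses are not known exactly. Their poses are not given: they have to be found in the camera images.
- stand: Fixed stand, round grey foot 184 mm across; origin under the foot on the upright nut axis. Its -x is the front, facing roughly the robot. Four guard posts, 12 mm thick, tops 138 mm up, stand 80 mm from the axis at 45 degrees to x and y: a bar in a hole at the front can swing 35 degrees to either side of -x. A shaft tube (46 mm across, top 205 mm up) stands through the nut.
- collar_holes (a point): Point on the axis of the bare metal ring nut at mid-hole height (119 mm up when loose, 115 tight); turns with it. Nut 108 mm across, top 16 mm above this point. Eight level radial holes 45 degrees apart, one along this point's x; each 16 mm wide, 18 high, flared to 22 wide at the mouth 54 mm from the axis, and 23 mm deep.
- collar (a joint): Angle of the ring nut (rad), growing clockwise seen from above (tightening): starts at 0 to 0.3, hard stop at 1.75. It sinks 12 mm a turn. Friction about 0.2 Nm; stays where left. At 0 one hole lies 29 degrees to the right of the stand's front seen from the robot, and crosses the front to the left as the value grows.
- bar_grip (a point): Centre of the tommy bar's handle, to grasp. Loose steel bar, 0.22 kg, 150 mm long: square handle 70 mm long and 20 x 20 mm thick, then a round nose 13 mm in diameter and 80 mm long along this point's +x. Lies flat on the bench, centre 10 mm up; y is level across the handle.
- bar_tip (a point): Centre of the end face of the bar's nose, 115 mm from the handle's centre.
- isolator: Fixed isolator box, grey, 60 mm (x) by 84 mm (y) by 45 mm high; origin under its centre. The toggle lever stands on its top, pivot on the box's axis 46 mm up, and swings along the box's y axis.
- lever_tip (a point): Centre of the toggle's round end. The lever is 58 mm from pivot to this point, 16 mm thick in its outer half (10 mm at the root), with a round end that stands 8 mm past this point.
- isolator_lever (a joint): Angle of the toggle (rad): 0 is off, leaning to the box's +y side by 0.45; 0.9 is on, leaning to -y by 0.45. It snaps over past 0.45 and then goes all the way by itself; about 3 N at the tip moves it.
- pinion: Bystander: small steel gear, 45 mm across, 42 mm high; origin at its underside.
- tape_roll: Bystander: roll of tape, 68 mm across, 19 mm high; origin at its underside.
- bar: The tommy bar; origin at the underside of its handle's centre, axes as bar_grip.

How it is judged (in metres and radians):
On the way, in this order (a step that is already met when the one before it is completed fails the run):
1. the bar's nose is in a hole of the nut (horizontal distance between bar_tip and collar_holes below 0.046 m and z of bar_tip in the frame of collar_holes between -0.01 and 0.01 m and value of joint collar below 0.9 rad), for 0.1 s.
2. the nut is part turned and the bar is out of it, ready for another hole (horizontal distance between bar_tip and collar_holes above 0.06 m and value of joint collar between 0.5 and 1.6 rad), for 0.05 s.
3. the bar is in a hole again and the nut is up against its stop (horizontal distance between bar_tip and collar_holes below 0.046 m and z of bar_tip in the frame of collar_holes between -0.01 and 0.01 m and value of joint collar above 1.66 rad), for 0.1 s.
4. the bar lies on the bench, away from the stand, with the switch still off (height (world z) of bar_grip between 0.003 and 0.02 m and height (world z) of bar_tip below 0.025 m and horizontal distance between bar_grip and stand above 0.19 m and value of joint isolator_lever below 0.3 rad), for 0.1 s.
At the end, for the whole second after the job is handed in: The nut stands within 0.09 rad (5 degrees) of its stop (joint collar above 1.66), the toggle is on (above 0.75 of 0.9), and the bar lies flat and still on the bench (handle centre below 20 mm, tip below 25 mm) with its handle centre more than 190 mm from the stand's axis (value of joint collar above 1.66 rad and value of joint isolator_lever above 0.75 rad and height (world z) of bar_grip between 0.003 and 0.02 m and height (world z) of bar_tip below 0.025 m and horizontal distance between bar_grip and stand above 0.19 m and linear speed of bar below 0.02 m/s); the robot touches nothing.
It fails at once if the switch is flipped while the bar is off the bench (value of joint isolator_lever above 0.45 rad and height (world z) of bar_grip above 0.03 m).
It fails at once if the small gear is knocked away (moved over 30 mm) (distance of pinion from where it was at the start of the episode above 0.03 m).
It fails at once if the tape roll is knocked away (moved over 30 mm) (distance of tape_roll from where it was at the start of the episode above 0.03 m).
It also fails if it takes over 72 s, if anything falls off the work surface, if the arm or the gripper's body presses on something with over 40 N, if the wrist force passes 120 N, or if a joint passes its speed limit or range.

## Robot

A 7-joint arm with a two-finger parallel gripper is mounted at the origin on a cart in front of the work surface, level with it; the furniture and walls round the work are solid. World frame = base frame: x ahead of the robot, y to its left, z up, the work surface at z = 0. Lengths are in mm, angles in rad, forces in N, time in s.
With the tool pointing down it reaches from about 400 to 875 mm from the base axis. Payload 4.4 kg.
Tool frame: the origin (TCP) lies midway between the tips of the shut fingers; the grasp point (between the pads) lies 19 mm behind it; z points along the fingers, y is the direction in which the jaws open and shut (so a half turn about z gives the same grasp; the last joint's range is limited). The gripper opens to 85 mm and grips with 20 to 120 N. Pads are 22 mm wide; open, the fingers measure 114 mm over their backs; the gripper's body (76 mm by 85 mm) begins 54 mm behind the grasp point. The pads swing forward as they close: fully open they stand 13 mm farther back than shut.
Start: joints at [1.203, 0.628, 0.038, 1.517, -0.027, 0.996, -0.02], TCP at [193.233, -620.628, 231.313] pointing down, gripper open.
Joint ranges: [-3.06, 3.06], [-0.37, 2.12], [-1.25, 1.32], [0.18, 2.47], [-1.1, 4.24], [0.23, 1.98], [-2.94, 2.94]. Speed limits (rad/s): [2.57, 2.57, 3.14, 3.14, 3.14, 3.14, 3.14].

## Interface

Orientations are given as a unit quaternion [x, y, z, w].
In Python, from station import ctrl, cams gives the robot as it stands.
- The arm moves only by the shell command python3 -m crank 'ROWS' [OPENING] [FORCE]. ROWS is JSON, a list of rows, each a list of 2 entries, a list of its own where there are three numbers: the shift along the tool's x, y, z in m, then the turn, a rotation vector about the tool's x, y, z in degrees. A call has 1 to 10 rows; each row is the pose to reach, as a shift and turn from the pose measured when the call began, along the tool's axes at that moment; what a row does not reach only later rows make up. A row lasts 1/8 s, in which the tool goes at most 62.5 mm and 10.7 degrees, less where a joint would pass 70% of its speed; a pose out of reach is approached as far as the arm can. A call with a gripper value outside its range is refused whole. OPENING is the opening, from 0 (shut) to 1 (fully open), set as the call begins (- or left out, the last holds). The fingers move at their own pace and stop on an object; FORCE is the grip in N (left out, the last holds). Time passes only in rows, so rows that repeat a pose let the fingers close. It gives the time, the measured TCP pose, the force and the opening at its end, in the units of the state.
- ctrl.read_state(): the state, without advancing time (a new reading comes with each control period).
- cams.capture(name): name is "scene" or "top" or "wrist"; returns (picture, depth): 384x512x3 uint8, red, green, blue; 384x512 float32, mm along the optical axis (not along the pixel's ray), 0 where there is no reading.
- cams.camera_params(name): a dict with "K" (3x3 intrinsics, pixels), "R" (3x3) and "t" (3): a world point X has camera coordinates R X + t. Camera axes: x right, y down, z forward; pixel columns grow to the right and rows downward; lengths in mm; the calibration is good to about 2 mm. A picture is of the moment at which its call begins: read the wrist's pose just before it. camera_params takes no time and is no camera call; for the wrist camera it gives the pose at the moment of the call.
- ctrl.sign_off(): hands the job in, once; it reports no verdict.
The state is a dict: "time_s": time; "joint_pos": joint angles; "joint_velocities": joint speeds; "effort": joint torques, N m; "tcp_pos": TCP position; "tool_rot": TCP orientation; "ft_force": force on the tool from outside, world axes, zero at the start; "torque": the same for the moment, N m; "finger_gap": finger opening in mm.
Only numpy, scipy, OpenCV 4.12 (cv2) and the standard library are available. Lean on these libraries where they do the work, as an engineer would, in place of code of your own. Each camera call takes 0.05 s, during which the arm holds its last target. There are 200 camera calls.

## Working session

There is one attempt and no reset: what is moved stays moved. The work goes in short steps, Python scripts to look and compute and a shell command to move; the robot and the scene stay as the last step left them, time stands still between calls to the robot, and variables do not carry over. Pictures are saved under pics/ and viewed, about 8 in all and at most 12, crops included, and the job is handed in when it is done.

```bash
ls; mkdir -p pics; python3 - <<'E'
from station import ctrl,cams
import cv2,numpy as np
s=ctrl.read_state();print({k:np.round(v,3).tolist() for k,v in s.items()})
for n in("top","scene"):
    im,d=cams.capture(n);p=cams.camera_params(n);np.savez(f"pics/{n}0.npz",im=im,d=d,**p)
    cv2.imwrite(f"pics/{n}0.png",cv2.resize(im[:,:,::-1],(800,600)))
    C=-np.array(p['R']).T@p['t'];print(n,np.round(p['K'],1).tolist(),np.round(p['R'],3).tolist(),C.round())
E
```

```text
pics
{'time_s': 0.0, 'joint_pos': [1.203, 0.629, 0.038, 1.518, -0.027, 0.996, -0.02], 'joint_velocities': [0.0, -0.001, 0.0, 0.002, 0.001, 0.001, 0.001], 'effort': [0.001, -56.339, 1.226, -19.344, 0.011, 0.011, 0.0], 'tcp_pos': [193.055, -620.008, 230.381], 'tool_rot': [0.989, 0.15, -0.0, -0.001], 'ft_force': [0.004, 0.062, -0.724], 'torque': [-0.0, -0.001, -0.004], 'finger_gap': 85.315}
top [[421.3, 0.0, 256.3], [0.0, 421.3, 190.9], [0.0, 0.0, 1.0]] [[0.027, -1.0, -0.003], [-0.997, -0.027, -0.069], [0.069, 0.005, -0.998]] [ 393. -151. 1759.]
scene [[433.7, 0.0, 254.3], [0.0, 433.7, 187.0], [0.0, 0.0, 1.0]] [[0.503, -0.864, -0.027], [-0.413, -0.213, -0.886], [0.759, 0.457, -0.463]] [-556. -814.  756.]
```

View pics/top0.png

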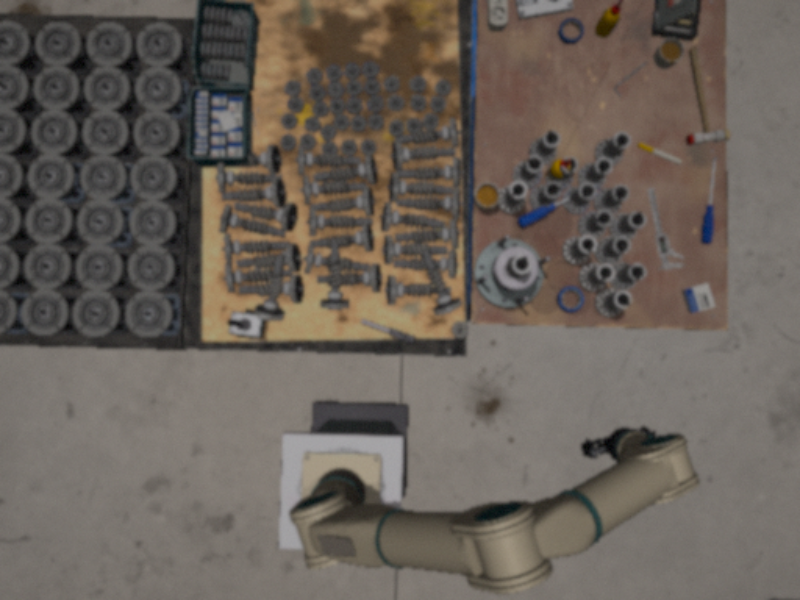

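View pics/scene0.png

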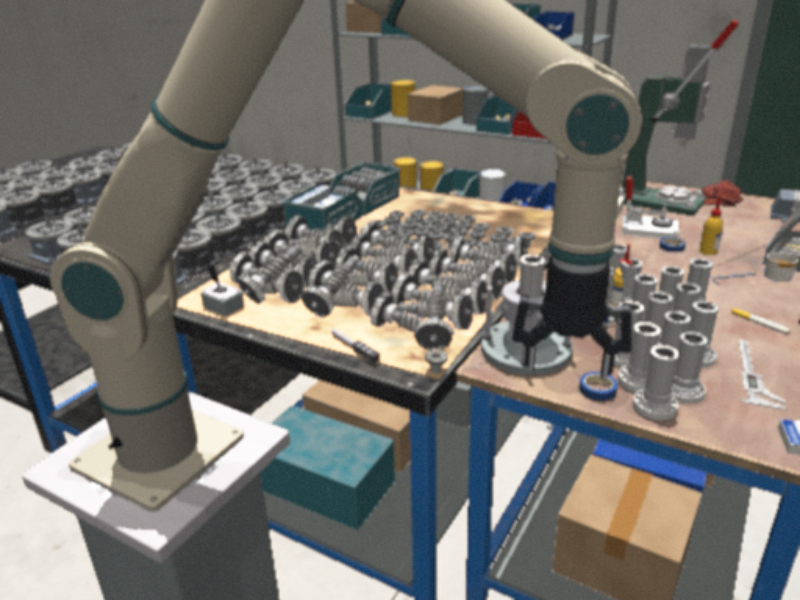

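The top view (800 px scale) shows the stand at about (510,272), the bar at (390,330) with its handle to the right, the pinion at (460,328), the isolator at (245,322) and the tape roll (blue ring) at (570,298). Next I'll get coarse positions.

```bash
cat > h.py <<'E'
import numpy as np,cv2
from scipy.spatial.transform import Rotation as Ro
def ray(p,u,v,z):
    R=np.array(p['R']);C=-R.T@np.array(p['t']).ravel();d=R.T@np.linalg.solve(np.array(p['K']),[u,v,1.])
    return C+d*(z-C[2])/d[2]
def proj(p,X):
    c=np.array(p['R'])@np.array(X,float)+np.array(p['t']).ravel();q=np.array(p['K'])@c;return q[:2]/q[2]
def cloud(p,d):
    v,u=np.mgrid[:384,:512];K=np.array(p['K']);R=np.array(p['R'])
    c=np.stack([(u-K[0,2])/K[0,0]*d,(v-K[1,2])/K[1,1]*d,d],-1)
    return (c-np.array(p['t']).ravel())@R
def snap(n,tag):
    from station import ctrl,cams
    s=ctrl.read_state();p=cams.camera_params(n);im,d=cams.capture(n)
    np.savez(f"pics/{tag}.npz",im=im,d=d,**p);return s,p,im,d
def totool(s,X):   # world point (mm) -> shift in tool axes (m) from TCP
    return Ro.from_quat(s['tool_rot']).inv().apply(np.array(X)-s['tcp_pos'])/1000
E
python3 - <<'E'
from h import *
p=dict(np.load("pics/top0.npz"));k=512/800.
for n,u,v,z in[("stand tube",520,263,205),("handle",402,333,20),("nose end",364,322,6),("pinion",460,328,42),("tape",570,298,19),("iso",245,325,45),("lever",236,320,98)]:
    print(n,ray(p,u*k,v*k,z).round())
P=cloud(p,p['d'])
for x0,x1,y0,y1,n in[(400,760,-620,-300,'stand'),(380,520,-200,0,'bar'),(380,520,150,350,'iso')]:
    m=(P[...,0]>x0)&(P[...,0]<x1)&(P[...,1]>y0)&(P[...,1]<y1)&(P[...,2]>60 if n!='bar' else P[...,2]>-100)&(p['d']>0)
    Q=P[m];print(n,len(Q),np.percentile(Q[:,2],[1,25,50,75,99]).round(),np.median(Q,0).round(),Q[Q[:,2]>190][:,:2].mean(0) if n=='stand' else '')
im=p['im'][:,:,::-1]
a=cv2.resize(im[140:225,290:400],None,fx=5,fy=5,interpolation=2)
b=cv2.resize(im[185:230,130:310],None,fx=4.4,fy=4,interpolation=2)[:170]
c=np.zeros((600,800,3),np.uint8);c[:425,:550]=a;c[425:595,:792]=b
cv2.imwrite("pics/crop1.png",c)
E
```

```text
stand tube [ 592. -424.  205.]
handle [ 422. -148.   20.]
nose end [449. -46.   6.]
pinion [ 439. -299.   42.]
tape [ 527. -590.   19.]
iso [432. 261.  45.]
lever [442. 272.  98.]
stand 821 [ 65. 123. 135. 141. 210.] [ 596. -429.  135.] [ 590.98097589 -425.80052476]
bar 1622 [-11.  -2.   2.   6.  68.] [ 451. -101.    2.] 
iso 235 [ 60.  70.  77.  83. 111.] [468. 196.  77.]
```

View pics/crop1.png

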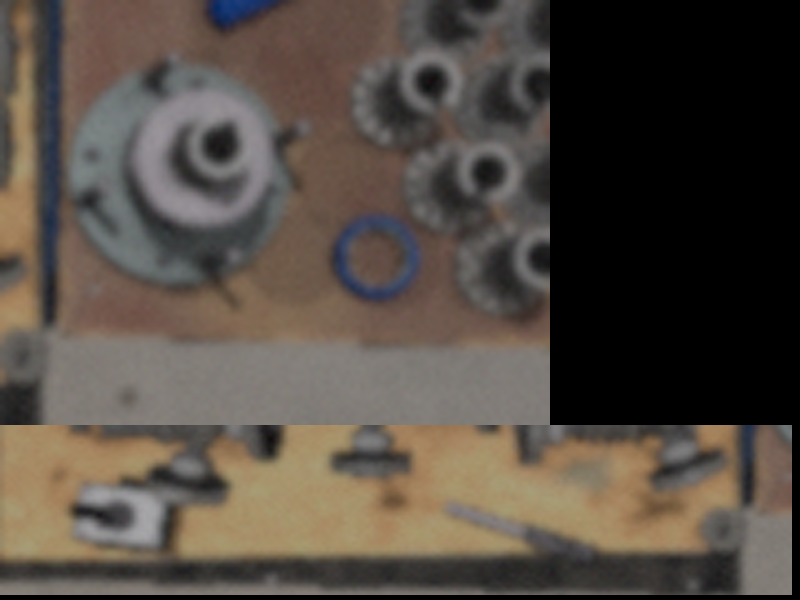

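The stand axis is at about (591,-425), the bar handle at about (422,-148) with yaw about 75°, and the stand's front points about 28° left of -x. I'll move above the bar and look with the wrist camera.

```bash
python3 -m crank '[[[0.03,-0.035,-0.01],[0,0,-5]],[[0.07,-0.08,-0.03],[0,0,-12]],[[0.11,-0.125,-0.03],[0,0,-20]],[[0.15,-0.17,-0.03],[0,0,-28]],[[0.19,-0.215,-0.03],[0,0,-35]],[[0.23,-0.26,-0.03],[0,0,-42]],[[0.27,-0.305,-0.03],[0,0,-48]],[[0.305,-0.35,-0.03],[0,0,-53]],[[0.337,-0.387,-0.03],[0,0,-56]],[[0.337,-0.387,-0.03],[0,0,-56]]]' 1 60
python3 - <<'E'
from h import *
s,p,im,d=snap("wrist","w1")
print(s['tcp_pos'],Ro.from_quat(s['tool_rot']).as_matrix().round(3).tolist(),np.round(s['joint_pos'],2))
R=np.array(p['R']);print("cam",(-R.T@np.array(p['t']).ravel()).round(),R.round(2).tolist(),np.array(p['K'])[0,0])
cv2.imwrite("pics/w1.png",im[:,:,::-1])
E
```

```text
time_s: 1.35
tcp_pos: [401.1, -146.8, 261.2]
tool_rot: [0.8, 0.6, 0.001, -0.001]
ft_force: [-1.2, -0.5, -0.2]
finger_gap: 85.4
[ 401.12308408 -146.79717947  261.24745624] [[0.28, 0.96, 0.0], [0.96, -0.28, 0.003], [0.003, -0.001, -1.0]] [ 0.55  0.28 -0.33  2.05  0.12  0.82 -0.14]
cam [421. -81. 404.] [[0.96, -0.28, -0.0], [-0.27, -0.92, 0.27], [-0.08, -0.26, -0.96]] 264.4804498653533
```

View pics/w1.png

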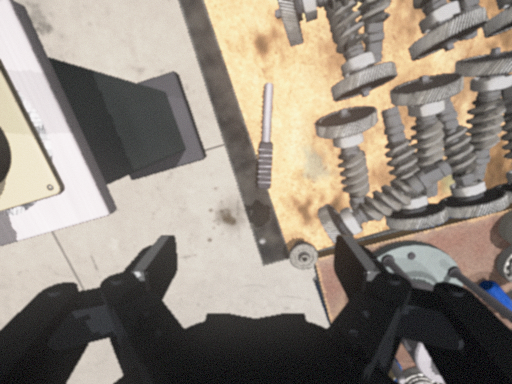

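The wrist view shows the bar's nose tip at (268,84) and its handle from (266,143) to (264,187). The pinion is at (303,256).

```bash
python3 - <<'E'
from h import *
from station import ctrl
p=dict(np.load("pics/w1.npz"));s=ctrl.read_state()
a,b,c,pn=[ray(p,*q) for q in[(268,84,8),(266,143,14),(264.3,187.5,14),(303,256,35)]]
g=(b+c)/2;print(a,b,c,g,"pinion",pn);print(np.linalg.norm(a-c),np.linalg.norm(b-c),"yaw",np.degrees(np.arctan2(*(a-c)[1::-1])))
x=Ro.from_quat(s['tool_rot']).as_matrix()[:,0];print("toolyaw",np.degrees(np.arctan2(x[1],x[0])));g[2]=10
print("to TCP (grasp 19 above)",totool(s,g-[0,0,19]),s['tcp_pos'])
E
```

```text
[450.65681417 -42.00161977   8.        ] [ 425.93993934 -118.85480115   14.        ] [ 405.35067592 -182.59630086   14.        ] [ 415.64530763 -150.72555101   14.        ] pinion [ 434.01673475 -299.98414545   35.        ]
147.83609340906256 66.9843007995486 yaw 72.13864785052931
toolyaw 73.50346204423504
to TCP (grasp 19 above) [0.00253016 0.01572848 0.27003033] [ 400.07343879 -149.1719374   261.04679356]
```

```bash
python3 -m crank '[[[0.002,0.016,0.03],[0,0,1.4]],[[0.002,0.016,0.08],[0,0,1.4]],[[0.002,0.016,0.13],[0,0,1.4]],[[0.002,0.016,0.18],[0,0,1.4]],[[0.002,0.016,0.215],[0,0,1.4]],[[0.002,0.016,0.24],[0,0,1.4]],[[0.002,0.016,0.252],[0,0,1.4]],[[0.002,0.016,0.257],[0,0,1.4]],[[0.002,0.016,0.257],[0,0,1.4]]]' 0.8
python3 - <<'E'
from h import *
s,p,im,d=snap("wrist","w2")
cv2.imwrite("pics/w2.png",im[:,:,::-1]);print(s['tcp_pos'],s['ft_force'])
E
```

```text
time_s: 2.52
tcp_pos: [414.7, -153.0, 3.3]
tool_rot: [0.809, 0.587, -0.001, -0.001]
ft_force: [0.4, -0.9, 0.6]
finger_gap: 68.3
[ 414.72496174 -152.9936339     3.34040898] [ 0.37859647 -0.90363143  0.62667509]
```

View pics/w2.png

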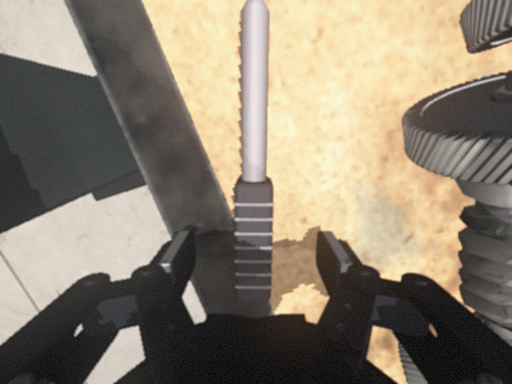

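The bar is centred between the fingers, with the handle at column 254 and the fingers at about 185 and 325. I'll grip it and lift.

```bash
python3 -m crank '[[[0,0,0],[0,0,0]],[[0,0,0],[0,0,0]],[[0,0,0],[0,0,0]],[[0,0,0],[0,0,0]],[[0,0,0],[0,0,0]],[[0,0,-0.01],[0,0,0]],[[0,0,-0.04],[0,0,0]],[[0,0,-0.08],[0,0,0]],[[0,0,-0.13],[0,0,0]],[[0,0,-0.15],[0,0,0]]]' 0 100
python3 - <<'E'
from h import *
s,p,im,d=snap("wrist","w3")
print(s['tcp_pos'],s['ft_force'],s['finger_gap'])
s,q,ims,ds=snap("scene","s3")
cv2.imwrite("pics/w3.png",np.hstack([im[:,:400,::-1],cv2.resize(ims[190:330,180:326,::-1],(400,384))]))
E
```

```text
time_s: 3.82
tcp_pos: [416.1, -153.1, 156.1]
tool_rot: [0.809, 0.588, 0.0, 0.0]
ft_force: [-0.8, -0.8, -1.6]
finger_gap: 17.4
[ 416.08952969 -153.08880983  156.06430873] [-0.80358014 -0.76186027 -1.56125122] 17.42003778593748
```

View pics/w3.png

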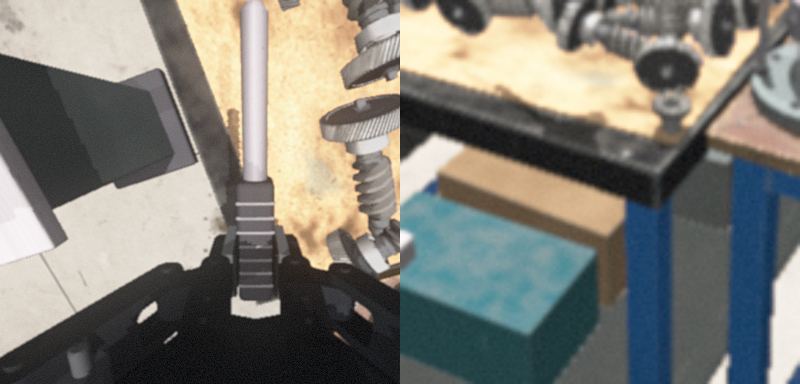

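The bar is held straight. I'll use the unobstructed scene picture to find the nut's holes and refine the stand's axis and front.

```bash
python3 - <<'E'
from h import *
p=dict(np.load("pics/w3.npz"))
t=ray(p,255,2,156.1+6.7);from station import ctrl
s=ctrl.read_state();print("tip in tool",totool(s,t)*1000)
q=dict(np.load("pics/s3.npz"));print(proj(q,[591,-425,119]))
u,v=proj(q,[591,-425,119]).astype(int)
cv2.imwrite("pics/s3c.png",cv2.resize(q['im'][v-45:v+45,u-50:u+50,::-1],(800,600) if 0 else (640,576),interpolation=2))
print("crop origin",u-50,v-45,"scale 6.4")
# top view nut circle & posts
s2,p2,im,d=snap("top","t3")
P=cloud(p2,d);near=np.hypot(P[...,0]-591,P[...,1]+425)
for lo,hi in((125,145),(190,220)):
    m=(P[...,2]>lo)&(P[...,2]<hi)&(near<75)&(d>0)
    print(lo,m.sum(),P[m].mean(0).round(1),(P[m].max(0)+P[m].min(0))/2)
m=(P[...,2]>100)&(near>70)&(near<100)&(d>0);print(P[m].round().tolist()[:12])
hsv=cv2.cvtColor(im,cv2.COLOR_RGB2HSV)
# blurred bright nut ring
g=cv2.cvtColor(im,cv2.COLOR_RGB2GRAY);uu,vv=proj(p2,[591,-425,135]);print(uu,vv)
m=np.zeros_like(g);m[int(vv)-25:int(vv)+25,int(uu)-25:int(uu)+25]=(g[int(vv)-25:int(vv)+25,int(uu)-25:int(uu)+25]>150)
c=max(cv2.findContours(m,0,1)[0],key=cv2.contourArea);(cx,cy),r=cv2.minEnclosingCircle(c);print(cx,cy,r,ray(p2,cx,cy,135))
c=cv2.resize(im[140:205,295:365,::-1],None,fx=8,fy=8,interpolation=2);cv2.imwrite("pics/t3c.png",c)
a=cv2.imread("pics/s3c.png");o=np.zeros((600,800,3),np.uint8);o[:450,:400]=cv2.resize(a,(500,450))[:,50:450];o[:450,400:]=cv2.resize(c[:, 60:520],(400,450));cv2.imwrite("pics/both.png",o)
E
```

```text
tip in tool [ 1.18554927e+02 -1.35087047e-02 -7.25283923e+00]
[337.78467003 189.73214209]
crop origin 287 144 scale 6.4
125 444 [ 590.5 -424.6  136.4] [ 583.44941729 -418.1864457   134.92349248]
190 70 [ 591.4 -425.2  204.4] [ 591.59229637 -425.54855426  202.08489292]
[[672.0, -400.0, 139.0], [673.0, -405.0, 133.0], [668.0, -397.0, 135.0], [667.0, -400.0, 145.0], [668.0, -405.0, 136.0], [668.0, -397.0, 111.0], [665.0, -398.0, 132.0], [663.0, -400.0, 140.0], [665.0, -406.0, 132.0], [664.0, -397.0, 111.0], [663.0, -400.0, 117.0], [662.0, -403.0, 124.0]]
329.8511733197271 170.9159548602751Traceback (most recent call last):
  File "<stdin>", line 20, in <module>
ValueError: max() iterable argument is empty
```

View pics/s3c.png

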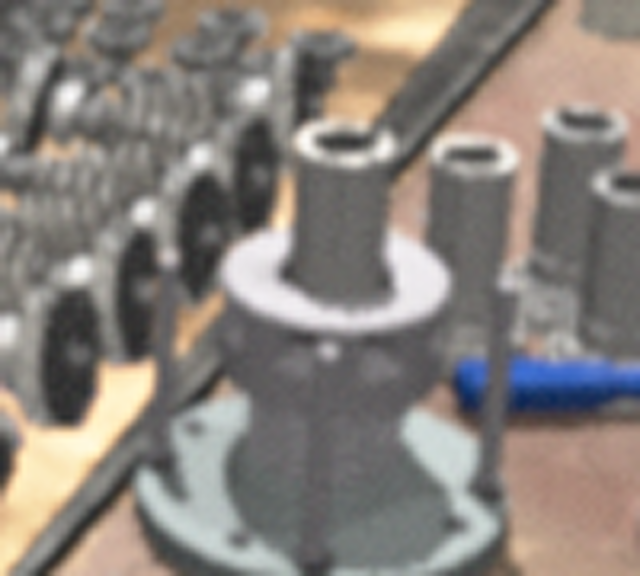

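```bash
python3 - <<'E'
from h import *
q=dict(np.load("pics/s3.npz"));A=np.array([591,-425.3])
for u,v in[(168,257),(327,350),(513,278)]:
    X=ray(q,287+u/6.4,144+v/6.4,138);w=X[:2]-A;print("post",X.round(1),np.linalg.norm(w).round(1),np.degrees(np.arctan2(w[1],w[0])).round(1))
ang=np.arange(100,300,.5);zs=np.arange(137,95,-.5)
mp=np.array([[proj(q,[A[0]+54*np.cos(np.radians(a)),A[1]+54*np.sin(np.radians(a)),z]) for a in ang] for z in zs],np.float32)
o=cv2.remap(q['im'],mp[...,0],mp[...,1],cv2.INTER_CUBIC)
g=cv2.cvtColor(o,cv2.COLOR_RGB2GRAY).astype(float);lo,hi=np.percentile(g[10:],[1,99]);e=np.clip((g-lo)/(hi-lo)*255,0,255).astype(np.uint8)
e=cv2.resize(e,None,fx=2,fy=4)
for a in range(100,300,20):cv2.putText(e,str(a),((a-100)*4,330),0,.4,255)
b=cv2.resize(q['im'][144+30:144+80,287+25:287+80,::-1],None,fx=4.5,fy=4.5,interpolation=2);b=np.clip((b.astype(float)-40)*2,0,255).astype(np.uint8)
O=np.zeros((600,800,3),np.uint8);O[:336]=e[...,None];O[350:350+225,:b.shape[1]]=b[:225];cv2.imwrite("pics/unw.png",O)
col=g[30:44].mean(0);print([(int(ang[i]),int(col[i])) for i in range(40,370,8)])
E
```

```text
post [ 556.9 -356.9  138. ] 76.4 116.5
post [ 505.2 -456.9  138. ] 91.5 -159.8
post [ 611.1 -509.5  138. ] 86.6 -76.6
[(120, 164), (124, 168), (128, 156), (132, 129), (136, 107), (140, 96), (144, 98), (148, 99), (152, 98), (156, 89), (160, 89), (164, 91), (168, 91), (172, 92), (176, 88), (180, 86), (184, 92), (188, 94), (192, 98), (196, 134), (200, 174), (204, 149), (208, 97), (212, 92), (216, 94), (220, 94), (224, 93), (228, 87), (232, 81), (236, 85), (240, 89), (244, 89), (248, 88), (252, 89), (256, 88), (260, 88), (264, 90), (268, 93), (272, 96), (276, 100), (280, 108), (284, 120)]
```

View pics/unw.png

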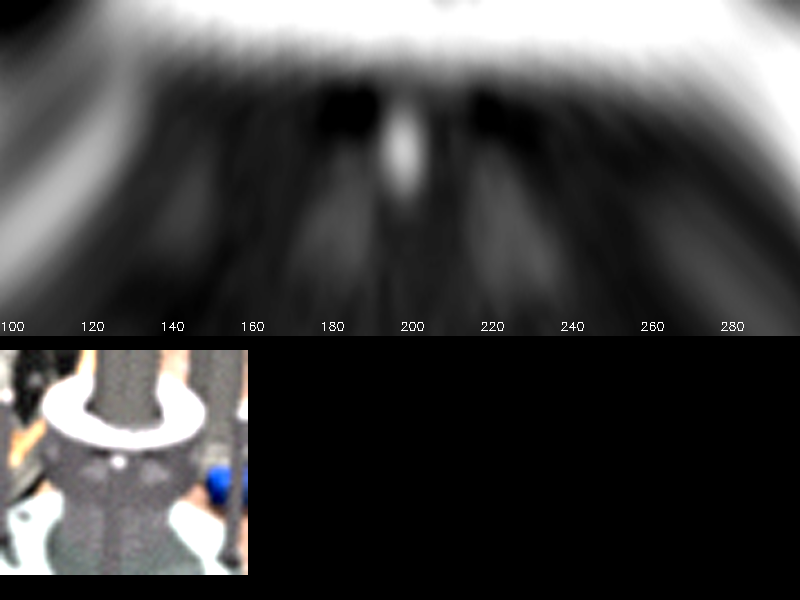

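```bash
python3 -m crank '[[[-0.02,0.004,-0.01],[-2,0,1]],[[-0.05,0.01,-0.02],[-5,0,2]],[[-0.085,0.018,-0.02],[-8,0,4]],[[-0.12,0.026,-0.02],[-11,0,5]],[[-0.155,0.033,-0.02],[-14,0,6]],[[-0.19,0.041,-0.02],[-17,0,7]],[[-0.22,0.048,-0.02],[-19,0,8]],[[-0.235,0.051,-0.02],[-20,0,9]],[[-0.24,0.052,-0.02],[-20,0,9]],[[-0.24,0.052,-0.02],[-20,0,9]]]'
python3 - <<'E'
from h import *
s,p,im,d=snap("wrist","w4")
print(s['tcp_pos'],s['finger_gap'],np.round(s['joint_pos'],2))
q=dict(np.load("pics/s3.npz"));print("tube scene",ray(q,287+345/6.4,144+143/6.4,205))
cv2.imwrite("pics/w4.png",im[:,:,::-1])
P=cloud(p,d);m=(np.hypot(P[...,0]-591,P[...,1]+425)<100)&(d>0)
for lo,hi in((130,141),(200,210)):
    mm=m&(P[...,2]>lo)&(P[...,2]<hi)&(np.hypot(P[...,0]-591,P[...,1]+425)<70);print(mm.sum(),P[mm].min(0),P[mm].max(0))
E
```

```text
time_s: 5.22
tcp_pos: [391.0, -396.7, 173.9]
tool_rot: [0.84, 0.514, 0.102, 0.14]
ft_force: [-1.1, -0.1, -1.7]
finger_gap: 17.5
[ 390.99455889 -396.66725686  173.91346187] 17.495474932826312 [ 1.29  0.55 -0.66  2.13  0.72  0.3  -0.37]
tube scene [ 580.2375339  -433.18189944  205.        ]
5842 [ 534.33231552 -483.23126904  130.00258668] [ 657.96632803 -375.69707975  140.97675999]
48 [ 565.06734017 -435.24173828  200.00286663] [ 569.29655029 -417.89590422  201.67680998]
```

View pics/w4.png

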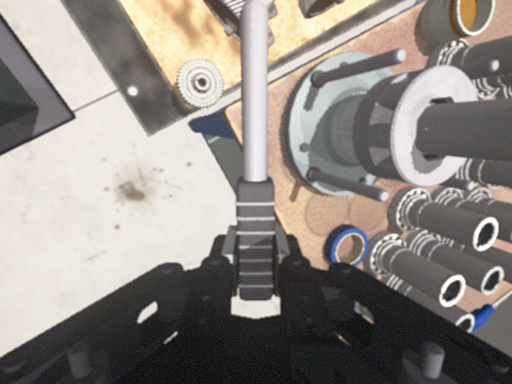

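The posts, nut top and side are all clear in this view, with the front post tops at about (401,55) and (380,196). I'll unwrap the nut's side from it.

```bash
cat > fit.py <<'E'
from h import *
from scipy.optimize import least_squares
p=dict(np.load("pics/w4.npz"));im,d=p['im'],p['d'];P=cloud(p,d)
# post tops (rim at 138)
for u,v in[(401,55),(380,196),(493,65)]:print("post",ray(p,u,v,138).round(1))
m=((P[...,2]>132)&(P[...,2]<138)&(d>0)).astype(np.uint8)
m[:,:300]=0;m=cv2.morphologyEx(m,cv2.MORPH_OPEN,np.ones((5,5)))
n,l,st,ce=cv2.connectedComponentsWithStats(m);k=1+np.argmax(st[1:,4]);print(st[k],"z",np.median(P[l==k][:,2]))
c=max(cv2.findContours((l==k).astype(np.uint8),0,1)[0],key=cv2.contourArea)[:,0]
X=np.array([ray(p,u,v,135)[:2] for u,v in c]);w=X-[591,-425];r=np.hypot(*w.T);X=X[(r>47)&(r<63)]
f=least_squares(lambda a:np.hypot(X[:,0]-a[0],X[:,1]-a[1])-a[2],[591,-425,54],loss='soft_l1');A=f.x[:2];print("nut circle",f.x,len(X))
f=least_squares(lambda a:np.hypot(X[:,0]-a[0],X[:,1]-a[1])-54,A,loss='soft_l1');print("r=54 fixed",f.x)
A=f.x
ang=np.arange(100,240,.25);zs=np.arange(134,100,-.25)
mp=np.array([[proj(p,[A[0]+54*np.cos(np.radians(a)),A[1]+54*np.sin(np.radians(a)),z]) for a in ang] for z in zs],np.float32)
g=cv2.cvtColor(cv2.remap(im,mp[...,0],mp[...,1],cv2.INTER_CUBIC),cv2.COLOR_RGB2GRAY).astype(float)
lo,hi=np.percentile(g,[1,95]);e=cv2.resize(np.clip((g-lo)/(hi-lo)*255,0,255).astype(np.uint8),None,fx=1.4,fy=1.6)
for a in range(100,240,10):cv2.putText(e,str(a),(int((a-100)*5.6),215),0,.4,255)
O=np.zeros((600,800,3),np.uint8);O[:e.shape[0],:e.shape[1]]=e[...,None]
b=cv2.resize(im[50:200,290:490,::-1],None,fx=2.5,fy=2.5,interpolation=2);O[222:222+375,:500]=np.clip((b.astype(float)-20)*1.6,0,255)[:375]
cv2.imwrite("pics/unw4.png",O)
E
python3 fit.py
```

```text
post [ 563.3 -353.6  138. ]
post [ 507.9 -451.2  138. ]
post [ 660.9 -403.7  138. ]
[ 390   65   87  122 5027] z 135.01178023055374
nut circle [ 586.65829199 -428.44061267   53.02405061] 272
r=54 fixed [ 587.21517521 -428.82917437]
```

View pics/unw4.png

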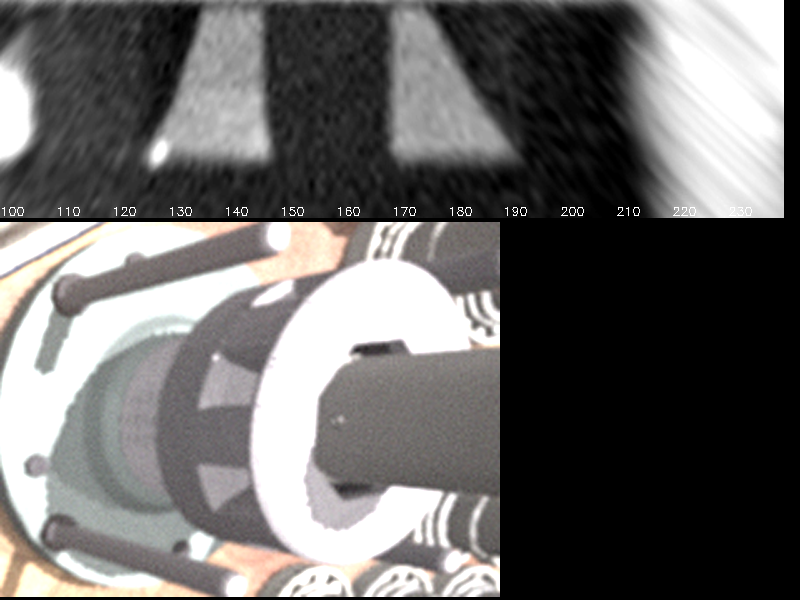

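Two hole mouths face the robot side, at world angles of about 181° and 136°, 45° apart as expected. The front direction comes out at about 150° and the axis at about (586.5,-429). The 181° hole is about 30° right of the front, so the collar is at about 0. I'll stage level at a standoff in line with that hole.

```bash
cat > goal.py <<'E'
import sys
from h import *
from station import ctrl
A=np.array([586.5,-429.])
def goal(P,yaw):
    s=ctrl.read_state();R0=Ro.from_quat(s['tool_rot']);c,n=np.cos(np.radians(yaw)),np.sin(np.radians(yaw))
    R1=Ro.from_matrix(np.array([[c,n,0],[n,-c,0],[0,0,-1]]))
    print("tcp",np.round(s['tcp_pos'],1),"F",np.round(s['ft_force'],1),"goal",np.round(P,1),"shift",totool(s,P).round(4),"turn",(R0.inv()*R1).as_rotvec(degrees=True).round(1))
def hole(ang,tipr,z=119,L=117,ax=A):   # bar tip at radius tipr along direction ang (deg)
    a=np.radians(ang);goal([*(ax+(tipr+L)*np.array([np.cos(a),np.sin(a)])),z-7],ang-180)
if __name__=="__main__":
    for k in range(1,len(sys.argv),3): hole(*map(float,sys.argv[k:k+3]))
E
python3 goal.py 181 110 185  181 110 119
```

```text
tcp [ 391.2 -396.4  174.1] F [-0.1  0.7 -2.2] goal [ 359.5 -433.   178. ] shift [-0.0468 -0.0093 -0.0089] turn [ 17.  -12.2  61.3]
tcp [ 391.2 -396.4  174.1] F [-0.1  0.7 -2.2] goal [ 359.5 -433.   112. ] shift [-0.0486 -0.0318  0.0531] turn [ 17.  -12.2  61.3]
```

```bash
python3 -m crank '[[[-0.007,-0.001,-0.001],[2,-1.5,8]],[[-0.014,-0.003,-0.003],[4.5,-3.3,16]],[[-0.021,-0.004,-0.004],[7,-5,25]],[[-0.028,-0.006,-0.005],[9.5,-6.8,34]],[[-0.035,-0.007,-0.007],[12,-8.5,43]],[[-0.042,-0.008,-0.008],[14.5,-10.5,52]],[[-0.047,-0.009,-0.009],[17,-12.2,61.3]],[[-0.0475,-0.017,0.01],[17,-12.2,61.3]],[[-0.0486,-0.0318,0.0531],[17,-12.2,61.3]],[[-0.0486,-0.0318,0.0531],[17,-12.2,61.3]]]'
python3 goal.py 181 110 119 181 62 119 181 38 119
```

```text
time_s: 6.52
tcp_pos: [358.4, -429.9, 109.6]
tool_rot: [1.0, 0.01, -0.002, -0.003]
ft_force: [-0.6, 0.6, -1.6]
finger_gap: 17.7
tcp [ 358.4 -429.9  109.6] F [-0.6  0.6 -1.6] goal [ 359.5 -433.   112. ] shift [ 0.001   0.003  -0.0024] turn [-0.3  0.2  0.1]
tcp [ 358.4 -429.9  109.6] F [-0.6  0.6 -1.6] goal [ 407.5 -432.1  112. ] shift [ 0.049   0.0031 -0.0026] turn [-0.3  0.2  0.1]
tcp [ 358.4 -429.9  109.6] F [-0.6  0.6 -1.6] goal [ 431.5 -431.7  112. ] shift [ 0.073   0.0032 -0.0027] turn [-0.3  0.2  0.1]
```

```bash
python3 -m crank '[[[0.006,0.003,-0.0025],[-0.3,0.2,0]],[[0.02,0.003,-0.0026],[-0.3,0.2,0]],[[0.035,0.0031,-0.0026],[-0.3,0.2,0]],[[0.046,0.0031,-0.0026],[-0.3,0.2,0]],[[0.049,0.0031,-0.0026],[-0.3,0.2,0]],[[0.049,0.0031,-0.0026],[-0.3,0.2,0]]]'
python3 goal.py 181 62 119 181 50 119 181 38 119
python3 - <<'E'
from h import *
s,p,im,d=snap("wrist","w5")
s2,q,ims,ds=snap("scene","s5")
u,v=proj(q,[560,-430,119]).astype(int)
o=cv2.resize(ims[v-42:v+42,u-50:u+40,::-1],(411,384),interpolation=2)
cv2.imwrite("pics/w5.png",np.hstack([im[:,70:440,::-1],o]))
E
```

```text
time_s: 7.28
tcp_pos: [407.4, -432.0, 111.9]
tool_rot: [1.0, 0.01, -0.001, -0.0]
ft_force: [0.2, 0.7, -2.3]
finger_gap: 17.5
tcp [ 407.4 -432.   111.9] F [ 0.2  0.7 -2.3] goal [ 407.5 -432.1  112. ] shift [ 0.0002  0.0002 -0.0001] turn [-0.   0.1  0.1]
tcp [ 407.4 -432.   111.9] F [ 0.2  0.7 -2.3] goal [ 419.5 -431.9  112. ] shift [ 0.0122  0.0002 -0.0002] turn [-0.   0.1  0.1]
tcp [ 407.4 -432.   111.9] F [ 0.2  0.7 -2.3] goal [ 431.5 -431.7  112. ] shift [ 0.0242  0.0002 -0.0002] turn [-0.   0.1  0.1]
```

View pics/w5.png

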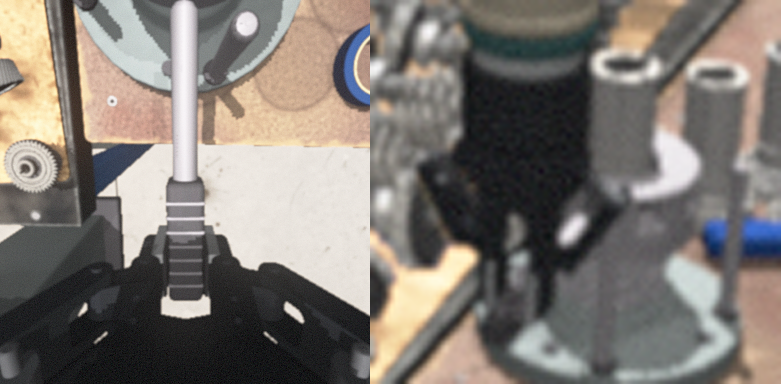

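The bar is clear of the right post, whose top is at (316,24) in the wrist frame. I'll advance while watching the force.

```bash
python3 -c "
from h import *
print(ray(dict(np.load('pics/w5.npz')),316,24,138))"
python3 -m crank '[[[0.004,0,0],[0,0,0]],[[0.008,0,0],[0,0,0]],[[0.012,0,0],[0,0,0]],[[0.016,0,0],[0,0,0]]]'
python3 goal.py 181 38 119
```

```text
[ 512.54590876 -454.08808464  138.        ]
time_s: 7.88
tcp_pos: [423.1, -431.8, 111.8]
tool_rot: [1.0, 0.01, -0.001, -0.0]
ft_force: [-0.3, 0.3, -1.2]
finger_gap: 17.9
tcp [ 423.1 -431.8  111.8] F [-0.3  0.3 -1.2] goal [ 431.5 -431.7  112. ] shift [ 0.0084  0.     -0.0002] turn [-0.   0.1  0.1]
```

```bash
python3 -m crank '[[[0.003,0,0],[0,0,0]],[[0.006,0,0],[0,0,0]],[[0.010,0,0],[0,0,0]],[[0.013,0,0],[0,0,0]],[[0.013,0,0],[0,0,0]]]'
python3 goal.py 181 35 119
```

```text
time_s: 8.5
tcp_pos: [436.6, -431.7, 111.9]
tool_rot: [1.0, 0.01, -0.0, 0.0]
ft_force: [0.5, -0.9, -1.9]
finger_gap: 17.6
tcp [ 436.6 -431.7  111.9] F [ 0.5 -0.9 -1.9] goal [ 434.5 -431.7  112. ] shift [-0.0021 -0.0001 -0.0001] turn [0.  0.1 0.1]
```

It went in freely. Now the first stroke, in two parts of 28°, about the nut axis 150 mm ahead.

```bash
python3 -m crank '[[[0.0003,-0.0092,0.0001],[0,0,3.5]],[[0.0011,-0.0183,0.0002],[0,0,7]],[[0.0025,-0.0273,0.0003],[0,0,10.5]],[[0.0045,-0.0363,0.0005],[0,0,14]],[[0.0069,-0.0451,0.0006],[0,0,17.5]],[[0.01,-0.0538,0.0007],[0,0,21]],[[0.0135,-0.0622,0.0008],[0,0,24.5]],[[0.0176,-0.0704,0.0009],[0,0,28]],[[0.0176,-0.0704,0.0009],[0,0,28]]]'
python3 goal.py 153 33 118 125 33 117
```

```text
time_s: 9.62
tcp_pos: [452.2, -361.2, 110.9]
tool_rot: [0.973, -0.232, -0.001, 0.0]
ft_force: [-1.2, -0.7, -1.6]
finger_gap: 17.4
tcp [ 452.2 -361.2  110.9] F [-1.2 -0.7 -1.6] goal [ 452.8 -360.9  111. ] shift [ 0.0005 -0.0005 -0.0001] turn [0.1 0.1 0.1]
tcp [ 452.2 -361.2  110.9] F [-1.2 -0.7 -1.6] goal [ 500.5 -306.1  110. ] shift [ 0.0182 -0.0709  0.0008] turn [ 0.1  0.1 28.1]
```

```bash
python3 -m crank '[[[0.0004,-0.0095,0.0001],[0,0,3.5]],[[0.0013,-0.0187,0.0002],[0,0,7]],[[0.0028,-0.0277,0.0003],[0,0,10.5]],[[0.0049,-0.0367,0.0004],[0,0,14]],[[0.0074,-0.0455,0.0005],[0,0,17.5]],[[0.0105,-0.0542,0.0006],[0,0,21]],[[0.014,-0.0627,0.0007],[0,0,24.5]],[[0.0182,-0.0709,0.0008],[0,0,28.1]],[[0.0182,-0.0709,0.0008],[0,0,28.1]]]'
python3 goal.py 125 33 117 125 110 117
python3 - <<'E'
from h import *
s,q,ims,ds=snap("scene","s6")
s,q,ims,ds=snap("top","t6")
E
```

```text
time_s: 10.75
tcp_pos: [499.8, -305.6, 109.7]
tool_rot: [0.888, -0.461, -0.002, 0.001]
ft_force: [-2.3, -0.8, -1.5]
finger_gap: 17.4
tcp [ 499.8 -305.6  109.7] F [-2.3 -0.8 -1.5] goal [ 500.5 -306.1  110. ] shift [ 0.0008 -0.0002 -0.0003] turn [0.2 0.1 0.1]
tcp [ 499.8 -305.6  109.7] F [-2.3 -0.8 -1.5] goal [ 456.3 -243.1  110. ] shift [-0.0762 -0.0004 -0.0001] turn [0.2 0.1 0.1]
```

Next I'll withdraw, then move round at a standoff towards the next hole, at about 171°.

```bash
python3 -m crank '[[[-0.01,0,0],[0,0,0]],[[-0.03,0,0],[0,0,0]],[[-0.055,0,0],[0,0,0]],[[-0.076,0,0],[0,0,0]],[[-0.076,0,0],[0,0,0]]]'
python3 goal.py 140 110 117  155 110 117 171 110 117
```

```text
time_s: 11.48
tcp_pos: [455.8, -241.7, 110.2]
tool_rot: [0.888, -0.459, -0.002, -0.0]
ft_force: [0.8, -0.4, -1.8]
finger_gap: 17.5
tcp [ 455.8 -241.7  110.2] F [ 0.8 -0.4 -1.8] goal [ 412.6 -283.1  110. ] shift [0.0088 0.0592 0.0002] turn [  0.1   0.2 -14.7]
tcp [ 455.8 -241.7  110.2] F [ 0.8 -0.4 -1.8] goal [ 380.8 -333.1  110. ] shift [0.0312 0.1141 0.0002] turn [  0.    0.2 -29.7]
tcp [ 455.8 -241.7  110.2] F [ 0.8 -0.4 -1.8] goal [ 362.3 -393.5  110. ] shift [0.0698 0.1641 0.0002] turn [  0.    0.2 -45.7]
```

```bash
python3 -m crank '[[[0.003,0.03,0],[0,0,-7]],[[0.0088,0.0592,0],[0,0,-14.7]],[[0.019,0.088,0],[0,0,-22]],[[0.0312,0.1141,0],[0,0,-29.7]],[[0.048,0.14,0],[0,0,-37.5]],[[0.0698,0.1641,0.0002],[0,0.2,-45.7]],[[0.0698,0.1641,0.0002],[0,0.2,-45.7]],[[0.0698,0.1641,0.0002],[0,0.2,-45.7]]]'
python3 goal.py 171 62 117 171 33 117
```

```text
time_s: 12.48
tcp_pos: [362.8, -393.6, 110.0]
tool_rot: [0.997, -0.079, 0.001, -0.0]
ft_force: [0.0, 1.2, -1.7]
finger_gap: 17.5
tcp [ 362.8 -393.6  110. ] F [ 0.   1.2 -1.7] goal [ 409.7 -401.   110. ] shift [ 0.0475 -0.0001  0.0001] turn [-0.  -0.1 -0. ]
tcp [ 362.8 -393.6  110. ] F [ 0.   1.2 -1.7] goal [ 438.3 -405.5  110. ] shift [ 0.0765 -0.0001  0.0001] turn [-0.  -0.1 -0. ]
```

```bash
python3 -m crank '[[[0.01,0,0],[0,0,0]],[[0.028,0,0],[0,0,0]],[[0.045,0,0],[0,0,0]],[[0.05,0,0],[0,0,0]],[[0.054,0,0],[0,0,0]],[[0.058,0,0],[0,0,0]],[[0.062,0,0],[0,0,0]],[[0.065,0,0],[0,0,0]]]'
python3 goal.py 171 33 117
```

```text
time_s: 13.48
tcp_pos: [426.3, -404.1, 110.0]
tool_rot: [0.997, -0.079, -0.0, 0.0]
ft_force: [-2.1, -1.0, -1.0]
finger_gap: 17.5
tcp [ 426.3 -404.1  110. ] F [-2.1 -1.  -1. ] goal [ 438.3 -405.5  110. ] shift [ 0.0121 -0.0005  0.    ] turn [ 0.   0.  -0.1]
```

```bash
python3 -m crank '[[[0.003,0,0],[0,0,0]],[[0.006,0,0],[0,0,0]],[[0.009,0,0],[0,0,0]],[[0.012,0,0],[0,0,0]],[[0.012,0,0],[0,0,0]]]'
python3 goal.py 171 33 117 149 33 116.5
```

```text
time_s: 14.1
tcp_pos: [438.7, -406.3, 110.1]
tool_rot: [0.997, -0.079, 0.0, 0.0]
ft_force: [-0.4, -2.1, -0.9]
finger_gap: 17.2
tcp [ 438.7 -406.3  110.1] F [-0.4 -2.1 -0.9] goal [ 438.3 -405.5  110. ] shift [-0.0004 -0.0007  0.0001] turn [ 0.  -0.  -0.1]
tcp [ 438.7 -406.3  110.1] F [-0.4 -2.1 -0.9] goal [ 457.9 -351.7  109.5] shift [ 0.0104 -0.0569  0.0006] turn [ 0.  -0.  21.9]
```

```bash
python3 -m crank '[[[0.0003,-0.0092,0.0001],[0,0,3.5]],[[0.0011,-0.0183,0.0002],[0,0,7]],[[0.0025,-0.0273,0.0003],[0,0,10.5]],[[0.0045,-0.0363,0.0005],[0,0,14]],[[0.0069,-0.0451,0.0006],[0,0,17.5]],[[0.01,-0.0538,0.0007],[0,0,21]],[[0.0135,-0.0622,0.0008],[0,0,24.5]],[[0.0176,-0.0704,0.0009],[0,0,28]],[[0.0227,-0.0793,0.001],[0,0,32]],[[0.0227,-0.0793,0.001],[0,0,32]]]'
python3 goal.py 139 33 116 131 33 115.5 125 33 115.3
```

```text
time_s: 15.35
tcp_pos: [473.1, -330.9, 108.9]
tool_rot: [0.937, -0.35, -0.0, 0.0]
ft_force: [-2.1, -1.1, -1.5]
finger_gap: 17.3
tcp [ 473.1 -330.9  108.9] F [-2.1 -1.1 -1.5] goal [ 473.3 -330.6  109. ] shift [-0.     -0.0004 -0.0001] turn [0. 0. 0.]
tcp [ 473.1 -330.9  108.9] F [-2.1 -1.1 -1.5] goal [ 488.1 -315.8  108.5] shift [ 0.0014 -0.0212  0.0004] turn [0. 0. 8.]
tcp [ 473.1 -330.9  108.9] F [-2.1 -1.1 -1.5] goal [ 500.5 -306.1  108.3] shift [ 0.0044 -0.0367  0.0006] turn [ 0.  0. 14.]
```

```bash
python3 -m crank '[[[0.0001,-0.0053,0.0001],[0,0,2]],[[0.0004,-0.0106,0.0002],[0,0,4]],[[0.0008,-0.0159,0.0003],[0,0,6]],[[0.0014,-0.0212,0.0004],[0,0,8]],[[0.0022,-0.0264,0.0005],[0,0,10]],[[0.0033,-0.0316,0.0006],[0,0,12]]]'
python3 goal.py 127 33 115.4 125 33 115.3 123 33 115.2 121 33 115.2
```

```text
time_s: 16.1
tcp_pos: [496.5, -308.8, 108.2]
tool_rot: [0.894, -0.447, -0.001, 0.0]
ft_force: [-4.9, -1.6, -1.2]
finger_gap: 17.4
tcp [ 496.5 -308.8  108.2] F [-4.9 -1.6 -1.2] goal [ 496.2 -309.2  108.4] shift [ 0.0002  0.0004 -0.0002] turn [ 0.   0.1 -0.1]
tcp [ 496.5 -308.8  108.2] F [-4.9 -1.6 -1.2] goal [ 500.5 -306.1  108.3] shift [ 0.0003 -0.0048 -0.0001] turn [0.1 0.1 1.9]
tcp [ 496.5 -308.8  108.2] F [-4.9 -1.6 -1.2] goal [ 504.8 -303.2  108.2] shift [ 0.0005 -0.01   -0.    ] turn [0.1 0.1 3.9]
tcp [ 496.5 -308.8  108.2] F [-4.9 -1.6 -1.2] goal [ 509.2 -300.4  108.2] shift [ 0.001  -0.0152 -0.    ] turn [0.1 0.1 5.9]
```

```bash
for k in 1; do python3 -m crank '[[[0.0001,-0.0026,0],[0,0,1]],[[0.0002,-0.0052,0],[0,0,2]],[[0.0002,-0.0052,0],[0,0,2]]]'; done
python3 goal.py 125 33 115.3
```

```text
time_s: 16.48
tcp_pos: [501.0, -305.5, 108.2]
tool_rot: [0.887, -0.463, -0.001, 0.0]
ft_force: [-3.2, -2.0, -1.6]
finger_gap: 17.3
tcp [ 501.  -305.5  108.2] F [-3.2 -2.  -1.6] goal [ 500.5 -306.1  108.3] shift [ 0.0002  0.0008 -0.0001] turn [ 0.   0.1 -0.1]
```

```bash
python3 -m crank '[[[0.0001,-0.0026,0],[0,0,1]],[[0.0002,-0.0052,0],[0,0,2]],[[0.0002,-0.0052,0],[0,0,2]]]'
python3 goal.py 123 33 115.3
```

```text
time_s: 16.85
tcp_pos: [505.4, -302.5, 108.1]
tool_rot: [0.878, -0.478, -0.001, 0.0]
ft_force: [-3.3, -1.9, -1.8]
finger_gap: 17.5
tcp [ 505.4 -302.5  108.1] F [-3.3 -1.9 -1.8] goal [ 504.8 -303.2  108.3] shift [ 0.0002  0.0009 -0.0002] turn [ 0.   0.1 -0.1]
```

```bash
python3 -m crank '[[[0.0001,-0.0026,0],[0,0,1]],[[0.0002,-0.0052,0],[0,0,2]],[[0.0002,-0.0052,0],[0,0,2]]]'
python3 -m crank '[[[0.0001,-0.0026,0],[0,0,1]],[[0.0001,-0.0026,0],[0,0,1]]]'
python3 goal.py 121 33 115.3 120 33 115
```

```text
time_s: 17.23
tcp_pos: [508.9, -300.1, 107.9]
tool_rot: [0.869, -0.494, -0.002, 0.001]
ft_force: [-6.1, -1.5, -0.0]
finger_gap: 17.8
time_s: 17.48
tcp_pos: [510.5, -299.0, 107.9]
tool_rot: [0.865, -0.502, -0.002, 0.001]
ft_force: [-5.3, -1.2, -0.5]
finger_gap: 17.6
tcp [ 510.5 -299.   107.9] F [-5.3 -1.2 -0.5] goal [ 509.2 -300.4  108.3] shift [ 0.0006  0.0018 -0.0004] turn [ 0.2  0.2 -1.3]
tcp [ 510.5 -299.   107.9] F [-5.3 -1.2 -0.5] goal [ 511.5 -299.1  108. ] shift [ 0.0005 -0.0008 -0.0001] turn [ 0.2  0.2 -0.3]
```

```bash
python3 -m crank '[[[0.0002,-0.003,0],[0,0,1]],[[0.0003,-0.006,0],[0,0,2]],[[0.0003,-0.006,0],[0,0,2]]]'
python3 goal.py 118 33 115
```

```text
time_s: 17.85
tcp_pos: [514.2, -296.8, 107.7]
tool_rot: [0.855, -0.518, -0.003, 0.002]
ft_force: [-7.0, -2.3, 0.3]
finger_gap: 17.6
tcp [ 514.2 -296.8  107.7] F [-7.  -2.3  0.3] goal [ 516.1 -296.6  108. ] shift [ 0.0007 -0.0017 -0.0003] turn [ 0.4  0.2 -0.5]
```

```bash
python3 -m crank '[[[0.0005,-0.005,-0.0005],[0,0,0]],[[0.001,-0.01,-0.0005],[0,0,0]],[[0.001,-0.01,-0.0005],[0,0,0]]]'
python3 goal.py 118 33 115
python3 - <<'E'
from h import *
s,p,im,d=snap("wrist","w7")
P=cloud(p,d);print(s['ft_force'],s['torque'],s['effort'])
# post top & bar nose in view: mask of nose line
cv2.imwrite("pics/w7.png",im[:,:,::-1])
E
```

```text
time_s: 18.23
tcp_pos: [516.6, -295.4, 107.2]
tool_rot: [0.853, -0.522, -0.008, 0.005]
ft_force: [-15.2, -4.9, 2.9]
finger_gap: 17.4
tcp [ 516.6 -295.4  107.2] F [-15.2  -4.9   2.9] goal [ 516.1 -296.6  108. ] shift [ 0.0008  0.001  -0.0008] turn [ 1.   0.6 -0.9]
[-15.24589494  -4.8603181    2.90755613] [-1.3240195   3.01243675 -1.54711216] [ -8.47599328 -55.36809325  -7.41349965 -20.54946005  -1.09907247
  -3.63056749   1.54604785]
```

View pics/w7.png

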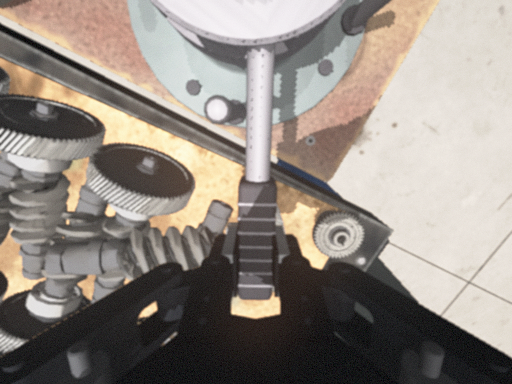

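The nose is seated in the hole, with the left post beside it. I'll check numerically whether the bar is against that post or the nut is on its stop.

```bash
python3 - <<'E'
from h import *
p=dict(np.load("pics/w7.npz"))
post=ray(p,218,108,138);a=ray(p,259.5,60,114.5);b=ray(p,258,175,114.5)
u=(a-b)[:2];ang=np.degrees(np.arctan2(-u[1],-u[0]));u/=np.linalg.norm(u);w=(post-b)[:2]
print("post",post,"bar dir from axis",ang,"lateral dist",abs(u[0]*w[1]-u[1]*w[0]),"(contact at 12.5)")
wa=A=None
# nut top circle fit
q=cloud(p,p['d']);m=((q[...,2]>131)&(q[...,2]<139)&(p['d']>0)).astype(np.uint8);m[60:]=0
n,l,st,ce=cv2.connectedComponentsWithStats(m);k=1+np.argmax(st[1:,4]);c=max(cv2.findContours((l==k).astype(np.uint8),0,1)[0],key=cv2.contourArea)[:,0]
c=c[(c[:,1]>3)];X=np.array([ray(p,x,y,131.7)[:2] for x,y in c])
from scipy.optimize import least_squares
f=least_squares(lambda t:np.hypot(X[:,0]-t[0],X[:,1]-t[1])-54,[587,-429],loss='soft_l1');A=f.x
print("axis",A,"rms",np.abs(f.fun).mean())
w=post[:2]-A;print("post r",np.linalg.norm(w),"ang",np.degrees(np.arctan2(w[1],w[0])))
w=b[:2]-A;print("axis lateral off bar",u[0]*(-w[1])-u[1]*(-w[0]))
E
```

```text
post [ 564.07934201 -354.38904626  138.        ] bar dir from axis 116.44808872393843 lateral dist 17.060501756526335 (contact at 12.5)
axis [ 589.49975523 -431.0302943 ] rms 0.41833527490769984
post r 80.74700186553976 ang 108.34968013242197
axis lateral off bar 5.6853701217531665
```

The bar is about 4.5 mm clear of the post and skewed about 8° in the hole under 15 N. The implied hole angle of about 124° is where the stop should be, so the nut is on its stop. I'll relax and withdraw, then check.

```bash
sed -i 's/586.5,-429\./588,-430./' goal.py; python3 goal.py 121 34 115.2 121 110 115.2
```

```text
tcp [ 516.6 -295.4  107.2] F [-15.4  -3.9   3.9] goal [ 510.2 -300.6  108.2] shift [ 0.0017  0.008  -0.0009] turn [ 0.9  0.6 -3.9]
tcp [ 516.6 -295.4  107.2] F [-15.4  -3.9   3.9] goal [ 471.1 -235.4  108.2] shift [-0.0741  0.0133 -0.0001] turn [ 0.9  0.6 -3.9]
```

```bash
python3 -m crank '[[[0.001,0.004,-0.0005],[0.4,0.3,-2]],[[0.0017,0.008,-0.0009],[0.9,0.6,-3.9]],[[-0.01,0.009,-0.0009],[0.9,0.6,-3.9]],[[-0.03,0.010,-0.0005],[0.9,0.6,-3.9]],[[-0.055,0.012,0],[0.9,0.6,-3.9]],[[-0.0741,0.0133,0],[0.9,0.6,-3.9]],[[-0.0741,0.0133,-0.01],[0.9,0.6,-3.9]],[[-0.0741,0.0133,-0.05],[0.9,0.6,-3.9]],[[-0.0741,0.0133,-0.07],[0.9,0.6,-3.9]]]'
python3 - <<'E'
from goal import *
goal([430,-315,176],2);goal([391,-397,176],63)
E
```

```text
time_s: 19.4
tcp_pos: [475.6, -236.3, 181.0]
tool_rot: [0.87, -0.492, 0.003, -0.0]
ft_force: [0.3, -0.5, -1.9]
finger_gap: 17.6
tcp [ 475.6 -236.3  181. ] F [ 0.3 -0.5 -1.9] goal [ 430 -315  176] shift [0.0439 0.0796 0.005 ] turn [ -0.   -0.4 -61. ]
tcp [ 475.6 -236.3  181. ] F [ 0.3 -0.5 -1.9] goal [ 391 -397  176] shift [0.0941 0.1553 0.005 ] turn [   0.2   -0.4 -122. ]
```

```bash
python3 -m crank '[[[0.005,0.01,0],[0,0,-9]],[[0.012,0.022,0],[0,0,-19]],[[0.02,0.036,0],[0,0,-29]],[[0.028,0.05,0.003],[0,0,-39]],[[0.036,0.065,0.005],[0,0,-50]],[[0.0439,0.0796,0.005],[0,0,-60]],[[0.055,0.095,0.005],[0,0,-70]],[[0.066,0.11,0.005],[0,0,-80]],[[0.076,0.125,0.005],[0,0,-90]],[[0.085,0.14,0.005],[0,0,-100]]]'
python3 - <<'E'
from goal import *
goal([391,-397,176],63)
E
```

```text
time_s: 20.65
tcp_pos: [400.7, -383.3, 177.2]
tool_rot: [0.936, 0.353, 0.003, 0.004]
ft_force: [0.4, -0.1, -1.4]
finger_gap: 17.3
tcp [ 400.7 -383.3  177.2] F [ 0.4 -0.1 -1.4] goal [ 391 -397  176] shift [-0.0164  0.0038  0.0012] turn [  0.6  -0.1 -21.7]
```

```bash
python3 -m crank '[[[-0.006,0.001,0],[-7,1.3,-7]],[[-0.012,0.003,0],[-14,2.6,-14]],[[-0.0164,0.0038,0],[-19.7,3.8,-21.7]],[[-0.0164,0.0038,0],[-19.7,3.8,-21.7]],[[-0.0164,0.0038,0],[-19.7,3.8,-21.7]]]'
python3 - <<'E'
from h import *
s,p,im,d=snap("wrist","w8");print(s['tcp_pos'],s['tool_rot'],s['finger_gap'])
E
sed -e 's/w4.npz/w8.npz/;s/unw4.png/unw8.png/;s/>132/>128/;s/zs=np.arange(134/zs=np.arange(130/' fit.py > fit8.py; cat >> fit8.py <<'E'
# columns near hole bottom (z 107..110)
for z0 in(106.5,108,110):
    i=int((130-z0)/.25);col=g[i-3:i+4].mean(0);b=np.where(col>np.percentile(col[:380],50)+18)[0]
    runs=np.split(b,np.where(np.diff(b)>8)[0]+1);print(z0,[(ang[r[0]],ang[r[-1]]) for r in runs if len(r)>12])
E
python3 fit8.py; cat fit8.py | sed 's/w8.npz/w4.npz/;s/arange(130/arange(134/;s/(130-z0)/(134-z0-4)/;s/>128/>132/' > fit9.py; echo BEFORE; python3 fit9.py
```

```text
time_s: 21.28
tcp_pos: [392.8, -398.3, 178.3]
tool_rot: [0.838, 0.515, 0.093, 0.153]
ft_force: [0.9, -0.0, -1.5]
finger_gap: 17.4
[ 392.77439956 -398.25593764  178.33426047] [0.83840134 0.51473385 0.09344653 0.15297058] 17.368643772355604
post [ 568.3 -357.4  138. ]
post [ 514.3 -459.1  138. ]
post [ 670.1 -409.4  138. ]
[ 380   64   86  119 4837] z 131.6675205116628
nut circle [ 582.33869394 -426.05572157   52.08678622] 208
r=54 fixed [ 584.57540967 -426.05448083]
106.5 [(np.float64(216.5), np.float64(237.5))]
108 [(np.float64(216.25), np.float64(237.25))]
110 [(np.float64(118.75), np.float64(134.75)), (np.float64(162.0), np.float64(166.5)), (np.float64(214.75), np.float64(235.0))]
BEFORE
post [ 563.3 -353.6  138. ]
post [ 507.9 -451.2  138. ]
post [ 660.9 -403.7  138. ]
[ 390   65   87  122 5027] z 135.01178023055374
nut circle [ 586.65829199 -428.44061267   53.02405061] 272
r=54 fixed [ 587.21517521 -428.82917437]
106.5 [(np.float64(100.0), np.float64(103.75)), (np.float64(127.0), np.float64(130.25)), (np.float64(142.0), np.float64(147.25)), (np.float64(218.25), np.float64(239.75))]
108 [(np.float64(100.0), np.float64(105.0)), (np.float64(127.75), np.float64(147.5)), (np.float64(217.75), np.float64(239.75))]
110 [(np.float64(100.0), np.float64(106.0)), (np.float64(129.25), np.float64(147.25)), (np.float64(170.75), np.float64(188.0)), (np.float64(216.0), np.float64(239.75))]
```

The nut's top has sunk 3.34 mm, which is 100.2° or 1.75 rad. The hole pattern has moved by 45k + 10.5°, which agrees, so the nut is on its stop. Now I'll lay the bar back at its old spot, about 325 mm from the stand.

```bash
python3 - <<'E'
from goal import *
goal([416,-153,150],72);goal([416,-153,4],72)
E
```

```text
tcp [ 393.1 -398.   178.3] F [ 1.  -0.6 -1.5] goal [ 416 -153  150] shift [ 0.2289 -0.0944 -0.0055] turn [20.6  1.6 -8.8]
tcp [ 393.1 -398.   178.3] F [ 1.  -0.6 -1.5] goal [ 416 -153    4] shift [ 0.229  -0.1459  0.1311] turn [20.6  1.6 -8.8]
```

```bash
python3 -m crank '[[[0.02,-0.008,-0.001],[2,0,-1]],[[0.05,-0.02,-0.001],[5,0.4,-2]],[[0.085,-0.035,-0.002],[8,0.6,-3]],[[0.12,-0.05,-0.003],[11,0.8,-5]],[[0.155,-0.064,-0.004],[14,1,-6]],[[0.19,-0.078,-0.005],[17,1.3,-7]],[[0.215,-0.089,-0.005],[20,1.6,-8.5]],[[0.2289,-0.0944,-0.0055],[20.6,1.6,-8.8]],[[0.2289,-0.0944,-0.0055],[20.6,1.6,-8.8]],[[0.2289,-0.0944,-0.0055],[20.6,1.6,-8.8]]]'
python3 - <<'E'
from goal import *
goal([416,-153,4],72)
E
```

```text
time_s: 22.58
tcp_pos: [415.7, -154.0, 150.0]
tool_rot: [0.809, 0.587, -0.001, 0.001]
ft_force: [-0.0, 0.3, -1.8]
finger_gap: 17.4
tcp [ 415.7 -154.   150. ] F [-0.   0.3 -1.8] goal [ 416 -153    4] shift [ 1.30e-03 -1.00e-04  1.46e-01] turn [ 0.   0.1 -0. ]
```

```bash
python3 - <<'E'
from h import *
s,p,im,d=snap("wrist","w9");e=np.load("pics/w3.npz")['d']
for v in(15,60,120,160,200,230):print(v,np.median(d[v,250:262]).round(1),np.median(e[v,250:262]).round(1))
E
python3 -m crank '[[[0,0,0.02],[0,0,0]],[[0,0,0.06],[0,0,0]],[[0,0,0.1],[0,0,0]],[[0,0,0.125],[0,0,0]],[[0,0,0.135],[0,0,0]],[[0,0,0.14],[0,0,0]],[[0,0,0.143],[0,0,0]],[[0,0,0.143],[0,0,0]]]'
```

```text
15 114.6 114.5
60 119.5 119.9
120 126.2 126.3
160 131.5 131.8
200 133.2 133.5
230 137.7 138.3
time_s: 23.62
tcp_pos: [415.7, -154.8, 7.3]
tool_rot: [0.81, 0.587, -0.0, 0.001]
ft_force: [-0.3, 0.3, -1.2]
finger_gap: 17.5
```

Bar hasn't shifted in the grip. I'll lower the last 4 mm and release.

```bash
python3 -m crank '[[[0,0,0.002],[0,0,0]],[[0,0,0.004],[0,0,0]],[[0,0,0.004],[0,0,0]]]'
python3 -m crank '[[[0,0,0],[0,0,0]],[[0,0,0],[0,0,0]],[[0,0,0],[0,0,0]],[[0,0,0],[0,0,0]],[[0,0,0],[0,0,0]],[[0,0,-0.02],[0,0,0]],[[0,0,-0.06],[0,0,0]],[[0,0,-0.12],[0,0,0]],[[0,0,-0.18],[0,0,0]],[[0,0,-0.18],[0,0,0]]]' 0.8
python3 - <<'E'
from goal import *
s,p,im,d=snap("wrist","w10");P=cloud(p,d)
m=(P[...,2]>4)&(P[...,2]<30)&(abs(P[...,0]-425)<45)&(P[...,1]>-200)&(P[...,1]<-30)&(d>0)
Q=P[m];print("bar pts",len(Q),Q.min(0).round(),Q.max(0).round(),np.percentile(Q[:,2],[50,95,99]))
s,p,im,d=snap("top","t10");p0=dict(np.load("pics/top0.npz"))
df=cv2.absdiff(im,p0['im']).max(2);print("pinion diff",[int(df[int(v)-6:int(v)+7,int(u)-6:int(u)+7].max()) for u,v in (proj(p,[436,-299,40]),proj(p,[527,-590,19]))])
# isolator: views
P=cloud(p,d)
n=im[195:220,140:180];print(proj(p,[432,261,45]))
s,q,ims,ds=snap("scene","s10")
goal([400,300,220],73)
E
```

```text
time_s: 24.0
tcp_pos: [416.0, -155.1, 4.4]
tool_rot: [0.81, 0.587, -0.0, 0.002]
ft_force: [-2.7, 0.4, 12.9]
finger_gap: 17.4
time_s: 25.25
tcp_pos: [418.2, -155.2, 188.0]
tool_rot: [0.81, 0.587, 0.002, 0.005]
ft_force: [-0.1, -0.8, -0.3]
finger_gap: 68.0
bar pts 1754 [ 399. -187.    7.] [457. -42.  23.] [18.41784604 21.03044791 21.53158215]
pinion diff [7, 12]
[156.86967618 207.87963319]
tcp [ 414.8 -154.9  183.8] F [-0.2 -0.  -0.5] goal [400 300 220] shift [ 0.4275 -0.1557 -0.0378] turn [ 0.1  0.2 -1.1]
```

The bar is flat on the bench and the bystanders haven't moved. Next I'll go above the isolator with the gripper shut.

```bash
python3 -m crank '[[[0.02,-0.005,-0.02],[0,0,0]],[[0.06,-0.017,-0.036],[0,0,0]],[[0.11,-0.031,-0.036],[0,0,0]],[[0.16,-0.046,-0.036],[0,0,0]],[[0.21,-0.06,-0.036],[0,0,0]],[[0.26,-0.075,-0.036],[0,0,0]],[[0.31,-0.089,-0.036],[0,0,0]],[[0.36,-0.104,-0.036],[0,0,0]],[[0.39,-0.112,-0.036],[0,0,0]],[[0.399,-0.115,-0.036],[0,0,0]]]' 0
python3 - <<'E'
from goal import *
s,p,im,d=snap("wrist","w11");print(s['tcp_pos'],np.round(s['joint_pos'],2))
P=cloud(p,d);o=(d>0)&(abs(P[...,0]-435)<75)&(abs(P[...,1]-262)<75)
b=o&(P[...,2]>38)&(P[...,2]<50)
c=max(cv2.findContours(b.astype(np.uint8),0,1)[0],key=cv2.contourArea);(cx,cy),wh,an=cv2.minAreaRect(np.array([ray(p,u,v,45)[:2] for u,v in c[:,0]],np.float32));print("box",cx,cy,wh,an,np.median(P[b][:,2]))
t=o&(P[...,2]>56)&(P[...,2]<125);Q=P[t]
print("lever n",len(Q))
for lo in range(56,120,8):
    q=Q[(Q[:,2]>=lo)&(Q[:,2]<lo+8)]
    if len(q):print(lo,len(q),q[:,:2].mean(0).round(1),q[:,:2].min(0).round(),q[:,:2].max(0).round())
E
```

```text
time_s: 26.65
tcp_pos: [428.5, 262.0, 216.8]
tool_rot: [0.809, 0.588, -0.002, 0.001]
ft_force: [0.3, -0.9, -0.2]
finger_gap: -0.1
[428.47054688 261.97244213 216.81530642] [-0.07  0.54 -0.79  1.92  0.49  0.89 -1.43]
box 433.86798095703125 259.8836975097656 (82.43453979492188, 58.877986907958984) 83.92855072021484 45.52122562144307
lever n 1823
56 261 [480.  213.9] [430. 188.] [509. 260.]
64 458 [482.  205.6] [455. 187.] [510. 232.]
72 462 [474.  207.8] [429. 187.] [510. 271.]
80 392 [458.  206.1] [428. 187.] [510. 273.]
88 30 [436.5 274.2] [428. 270.] [444. 291.]
96 121 [436.5 283.7] [428. 274.] [444. 291.]
104 99 [436.4 283.8] [431. 278.] [442. 290.]
```

```bash
python3 - <<'E'
from goal import *
p=dict(np.load("pics/t10.npz"));P=cloud(p,p['d']);w=dict(np.load("pics/w11.npz"));W=cloud(w,w['d'])
for Q,d,n in((P,p['d'],'top'),(W,w['d'],'wrist')):
    m=(d>0)&(abs(Q[...,0]-440)<45)&(Q[...,1]>298)&(Q[...,1]<360)
    print(n,m.sum(),np.percentile(Q[m][:,2],[5,50,95,100]) if m.sum() else '')
goal([441,326,216],73);goal([441,326,86],73);goal([434.5,263,86],73)
E
```

```text
top 267 [-4.31613818  2.86312234 11.57923832 51.48400523]
wrist 3519 [-1.04409924  0.29834017 14.52037985 46.21977028]
tcp [428.6 261.9 217. ] F [-0.1  1.6  0.5] goal [441 326 216] shift [ 0.0648 -0.008   0.0008] turn [-0.   0.2 -1. ]
tcp [428.6 261.9 217. ] F [-0.1  1.6  0.5] goal [441 326  86] shift [ 0.0653 -0.0079  0.1308] turn [-0.   0.2 -1. ]
tcp [428.6 261.9 217. ] F [-0.1  1.6  0.5] goal [434.5 263.   86. ] shift [0.0034 0.0053 0.131 ] turn [-0.   0.2 -1. ]
```

Clear (under 52 mm) on the +y side. I'll descend there, then push toward -y.

```bash
python3 -m crank '[[[0.03,-0.004,0],[0,0,0]],[[0.06,-0.007,0],[0,0,0]],[[0.065,-0.008,0.02],[0,0,-1]],[[0.065,-0.008,0.06],[0,0,-1]],[[0.065,-0.008,0.1],[0,0,-1]],[[0.065,-0.008,0.125],[0,0,-1]],[[0.065,-0.008,0.131],[0,0,-1]],[[0.065,-0.008,0.131],[0,0,-1]]]'
python3 - <<'E'
from goal import *
goal([437.5,295,86],73);goal([434.5,263,86],73)
E
```

```text
time_s: 27.7
tcp_pos: [440.5, 324.4, 85.3]
tool_rot: [0.804, 0.595, -0.003, 0.001]
ft_force: [-0.1, -0.7, 0.7]
finger_gap: 0.1
tcp [440.5 324.4  85.3] F [-0.1 -0.7  0.7] goal [437.5 295.   86. ] shift [-0.029   0.0057 -0.0005] turn [-0.1  0.3  0. ]
tcp [440.5 324.4  85.3] F [-0.1 -0.7  0.7] goal [434.5 263.   86. ] shift [-0.0605  0.0122 -0.0004] turn [-0.1  0.3  0. ]
```

```bash
python3 -m crank '[[[-0.01,0.002,0],[0,0,0]],[[-0.02,0.004,0],[0,0,0]],[[-0.028,0.006,0],[0,0,0]],[[-0.035,0.007,0],[0,0,0]],[[-0.042,0.0085,0],[0,0,0]],[[-0.049,0.01,0],[0,0,0]],[[-0.055,0.011,0],[0,0,0]],[[-0.0605,0.0122,0],[0,0,0]]]'
python3 -m crank '[[[0.02,-0.004,0],[0,0,0]],[[0.05,-0.01,0],[0,0,0]],[[0.06,-0.012,-0.03],[0,0,0]],[[0.04,-0.008,-0.08],[0,0,0]],[[0.01,-0.002,-0.13],[0,0,0]],[[0.005,-0.001,-0.13],[0,0,0]],[[0.005,-0.001,-0.13],[0,0,0]]]'
python3 - <<'E'
from goal import *
s,p,im,d=snap("wrist","w12");print(s['tcp_pos'])
P=cloud(p,d);o=(d>0)&(abs(P[...,0]-435)<18)&(abs(P[...,1]-262)<55)&(P[...,2]>70)&(P[...,2]<125);Q=P[o]
for lo in range(70,120,8):
    q=Q[(Q[:,2]>=lo)&(Q[:,2]<lo+8)]
    if len(q):print(lo,len(q),q[:,:2].mean(0).round(1),q[:,:2].min(0).round(),q[:,:2].max(0).round())
s,p,im,d=snap("top","t12");p0=dict(np.load("pics/t10.npz"));df=cv2.absdiff(im,p0['im']).max(2)
print("changes pinion,tape,bar",[int(df[int(v)-6:int(v)+7,int(u)-6:int(u)+7].max()) for u,v in (proj(p,[436,-299,40]),proj(p,[527,-590,19]),proj(p,[416,-152,15]))])
E
```

```text
time_s: 28.7
tcp_pos: [434.1, 261.9, 85.3]
tool_rot: [0.804, 0.595, -0.003, 0.001]
ft_force: [-0.4, -0.1, 0.4]
finger_gap: -0.4
time_s: 29.58
tcp_pos: [435.1, 268.4, 215.3]
tool_rot: [0.804, 0.595, -0.003, 0.001]
ft_force: [-0.4, 0.2, -0.0]
finger_gap: -0.2
[435.13268566 268.4275664  215.25975535]
70 51 [434.7 248.8] [425. 213.] [453. 254.]
78 110 [437.6 238.4] [424. 207.] [453. 252.]
86 84 [432.7 244.3] [424. 237.] [439. 249.]
94 98 [432.1 239.9] [423. 229.] [439. 244.]
102 119 [431.1 235.3] [424. 229.] [438. 241.]
changes pinion,tape,bar [7, 8, 81]
```

```bash
python3 - <<'E'
from h import *
a=dict(np.load("pics/top0.npz"));b=dict(np.load("pics/t12.npz"));u,v=proj(a,[425,-120,15]).astype(int)
df=cv2.absdiff(a['im'],b['im']).max(2)[v-20:v+20,u-35:u+35];print(df.max(),(df>30).sum())
from station import ctrl
print(ctrl.sign_off())
E
```

```text
31 3
the job is handed in; nothing more can be done
None
```

The job is done and handed in at about 30 s of the 72 s allowed; the interface gives no verdict.

**What I did:** I put the bar in the nut's right front hole and turned it about 56°. I then pulled the bar out, moved it to the next hole and turned until it met hard resistance, about 15 N at the wrist. I laid the bar back on the bench at its original spot, roughly 325 mm from the stand. Only after that did I flip the toggle.

**Last checks:**
- **Nut:** its top sank 3.34 mm, which is about 100° (1.75 rad). The hole pattern moved by a matching amount, so it is on its stop. The bar was about 4.5 mm clear of the guard post at that point, so the post was not what stopped it.
- **Bar:** flat on the bench just after release, with nothing higher than about 21 mm. The final top view matched the starting one at that spot to within noise.
- **Toggle:** its tip is now about 25 mm to the -y side, which is fully on.
- **Gear and tape roll:** no visible change from the start.

**Disagreements:** the top, scene and wrist cameras differed by up to about 10 mm on the stand's axis. I used the close wrist view and checked it by the bar entering both holes freely. One top-view comparison of the bar showed a change, but the earlier frame had the arm over the bar; against the starting frame it agreed.

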